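Set out the guide-roller kit on the assembly mat

TASK

Set out the guide-roller parts on the green mat for assembly: lay the rubber roller from the blue cradle into the yellow cradle, centred along it; put the dark steel bearing block flat in the middle of the grey pad, long side along the pad's long side; stand the brass bush upright on the middle of the block; and lay the red collar flat in the centre of the white ring in the middle of the mat, between pad and cradle. Leave the black collar and the amber jar where they stand, and let go of everything at the end.

Things in the scene. Friction and masses are not known exactly. Their poses are not given: they have to be found in the camera images.
- roller_center (a point): Guide roller (loose, about 0.3 kg): black rubber cylinder 32 mm in diameter and 90 mm long with two orange bands and steel stub ends (110 mm overall), at the start lying in the blue cradle along its trough. Point: its centre, on the axis; x along the axis.
- block_center (a point): Bearing block (loose, about 0.35 kg): dark steel box 60 mm (x) by 44 mm (y) by 30 mm high, two small brass dots on top. Point: its centre, 15 mm above its underside; z up. Starts on the bench top.
- bush_center (a point): Brass bush (loose, about 0.17 kg): upright brass ring, 36 mm outer and 18 mm inner diameter, 30 mm high. Point: its centre, 15 mm above its underside; z along the bore, up. Starts on the bench top.
- red_collar_center (a point): Red collar (loose, about 0.18 kg): flat red ring, 44 mm outer and 20 mm inner diameter, 22 mm high. Point: its centre, 11 mm above its underside; z along the bore, up. Starts on the bench top.
- black_collar_center (a point): Black collar: loose, same sizes as the red collar (44 mm across, 22 mm high), not needed, to be left alone. Point: its centre.
- jar: Amber glass jar with a white cap, 48 mm in diameter, 60 mm tall, loose, standing on the bench; to be left alone. Origin: centre of its underside, z up.
- blue_cradle: Blue cradle, fixed to the bench top, in which the roller lies at the start. Frame: origin at the centre of the underside, x along the trough, z up. Footprint 90 x 56 mm: base plate 8 mm thick and two V-saddles, each 12 mm thick, centred at x = -34 and +34 mm, 90-degree V with its sides reaching y = +-27 mm and a height of 39 mm; between the saddles the space above the base plate is open for 56 mm along x. A roller lying in it has its axis 40.6 mm above the origin.
- yellow_cradle: Yellow cradle, fixed on the mat, empty, the roller's place. Same shape as the blue one. Frame: origin at the centre of the underside, x along the trough, z up. Footprint 90 x 56 mm: base plate 8 mm thick and two V-saddles, each 12 mm thick, centred at x = -34 and +34 mm, 90-degree V with its sides reaching y = +-27 mm and a height of 39 mm; between the saddles the space above the base plate is open for 56 mm along x. A roller lying in it has its axis 40.6 mm above the origin.
- grey_pad: Grey pad, fixed on the mat: flat, 90 mm (x) by 70 mm (y), 4 mm thick; origin at the centre of its underside, its top 4 mm above. The block's place.
- mat: Green assembly mat, fixed on the bench top: 130 mm (x) by 420 mm (y), 3 mm thick, with a thin printed white ring 68 mm in diameter at its centre; the collar's place is inside this ring. The pad lies towards one end and the yellow cradle towards the other. Origin: centre of its underside; its top 3 mm above.
Mind the look-alikes: they are no part of the job. Leave any turquoise look-alike of the part that bears block_center alone. Of the things that look like the part that bears bush_center, the smallest one is meant.

How it is judged:
By the outcome, as a careful person would: the job done as asked, in the order asked, and still so for the second after the job is handed in, with the robot touching nothing.
It also fails if it takes over 109 s, if anything falls off the work surface, if the arm or the gripper's body presses on something with over 40 N, if the wrist force passes 120 N, or if a joint passes its speed limit or range.

ROBOT

A 6-joint arm with a two-finger parallel gripper is mounted at the origin on the work surface. World frame = base frame: x ahead of the robot, y to its left, z up, the work surface at z = 0. Lengths are in m, angles in rad, forces in N, time in s.
With the tool pointing down it reaches from about 0.375 to 0.9 m from the base axis. Payload 3.1 kg.
Tool frame: the origin (TCP) lies between the finger pads; the fingertips stand 8 mm ahead of it and the grasp point (between the pads) lies 11 mm behind it; z points along the fingers, y is the line along which they close (so a half turn about z gives the same grasp; the last joint's range is limited). The gripper opens to 87 mm and grips with 3 to 60 N. Pads are 19 mm wide; open, the fingers measure 117 mm over their backs; the gripper's body (75 mm by 190 mm) begins 51 mm behind the grasp point.
Start: joints at [-1.373, 0.527, 1.433, -0, 1.181, -0.178], TCP at [0.23, -0.581, 0.198] pointing down, gripper open.
Joint ranges: [-3.08, 3.08], [-0.75, 2.2], [0.22, 2.44], [-1.43, 4.57], [0, 2.65], [-2.85, 2.85]. Speed limits (rad/s): [2.79, 2.79, 3.14, 3.14, 3.14, 3.14].

INTERFACE

Orientations are given as a unit quaternion [x, y, z, w].
In Python, from rig import robot, vision, job gives the robot as it stands.
- The arm moves only by the shell command python3 -m handwheel 'ROWS' [OPENING] [FORCE]. ROWS is JSON, a list of rows, each a list of 4 numbers: the shift along the tool's x, y, z as a fraction of full scale, then the turn about the tool's z as a fraction of full scale. A call has 1 to 20 rows; each row is the pose to reach, as a shift and turn from the pose commanded when the call began, along the tool's axes at that moment, turning the shorter way round; what a row does not reach only later rows make up. Full scale, the value 1, is 300 mm for a shift and 2 pi rad for a turn. A row lasts 1/12 s, in which the tool goes at most 41.7 mm and 7.16 degrees, less where a joint would pass 70% of its speed; a pose out of reach is approached as far as the arm can. A call with a number of a shift or a turn outside -1 to 1 is refused whole. A call with a gripper value outside its range is refused whole. OPENING is the opening in per cent of the stroke, from 0 (shut) to 100 (fully open), set as the call begins (- or left out, the last holds). The fingers move at their own pace and stop on an object; FORCE is the grip in N (left out, the last holds). Time passes only in rows, so rows that repeat a pose let the fingers close. It gives the time, the measured TCP pose, the force, the opening and the grip force at its end, in the units of the state.
- robot.get_obs(): the state, without advancing time (a new reading comes with each control period).
- vision.camera(name): name is "scene" or "side" or "wrist"; returns a dict with "frame" (384x512x3 uint8, red, green, blue), "K" (3x3 intrinsics, pixels), "cam_to_world" (4x4, takes a point from camera to world coordinates); the wrist camera has in their place "hand_eye" (4x4, takes a point from camera to tool coordinates, whose origin is the TCP and whose axes are the flange's). Camera axes: x right, y down, z forward; pixel columns grow to the right and rows downward; lengths in m; the calibration is good to about 2 mm. A picture is of the moment at which its call begins: read the wrist's pose just before it. There is no depth.
- job.hand_in(): hands the job in; it is judged then, once.
Trained networks look in the newest picture that a camera, given by its name, has taken for a name from the list of things; names that differ only in an ending like _2 or _b are one class to them, and where a whole thing is asked for, a point or a joint stands for the part that bears it (a point fixed in the world has none). Each returns a list of dicts, best first, with "conf" (0 to 1); they miss things now and then, are a little off and sometimes report something else, mostly with a low value. They report only what shows in the picture. A call takes as long as a camera call. They do not tell look-alikes from the thing itself.
- vision.look_for(camera, label): "point" ([row, column] in pixels, amid what is visible of it).
- vision.outline_of(camera, label): "mask" (384x512 bool, what is visible of it) and "point" ([row, column] in pixels, amid what is visible of it).
The state is a dict: "time": time; "q": joint angles; "joint_velocities": joint speeds; "joint_torque": joint torques, N m; "position": TCP position; "tool_rot": TCP orientation; "ft_force": force on the tool from outside, world axes, zero at the start; "moment": the same for the moment, N m; "grip_width": finger opening in m; "grip_force": force on a finger pad.
Only numpy, scipy, OpenCV 4.12 (cv2) and the standard library are available. Lean on these libraries where they do the work, as an engineer would, in place of code of your own. Each camera call takes 0.05 s, during which the arm holds its last target. There are 200 camera calls.

## Working session

There is one attempt and no reset: what is moved stays moved. The work goes in short steps, Python scripts to look and compute and a shell command to move; the robot and the scene stay as the last step left them, time stands still between calls to the robot, and variables do not carry over. Pictures are saved under pics/ and viewed, at most 18 in all, crops included, and the job is handed in when it is done.

```bash
ls; mkdir -p pics
python3 - <<'E'
from rig import robot, vision, job
import cv2, numpy as np
o=robot.get_obs();print(o['time'],o['position'],o['tool_rot'],o['grip_width'])
ims=[]
for c in ["scene","side"]:
    r=vision.camera(c);cv2.imwrite(f"pics/{c}0.png",cv2.resize(r["frame"][:,:,::-1],(800,600)))
    print(c,r["K"].tolist(),np.round(r["cam_to_world"],3).tolist())
    for l in ["roller_center","block_center","bush_center","red_collar_center","black_collar_center","jar","blue_cradle","yellow_cradle","grey_pad","mat"]:
        print(l,[(np.round(d["point"]).tolist(),round(d["conf"],2)) for d in vision.look_for(c,l)])
E
```

```text
pics
0.0 [ 0.22983647 -0.58035002  0.196887  ] [ 9.82307568e-01  1.87271589e-01 -1.46050649e-05 -1.09218278e-03] 0.08715017853237321
scene [[366.77324091567453, 0.0, 253.95690272023236], [0.0, 366.77324091567453, 191.09522744605334], [0.0, 0.0, 1.0]] [[0.677, 0.622, -0.395, 0.977], [0.736, -0.569, 0.367, -0.366], [0.003, -0.539, -0.842, 0.894], [0.0, 0.0, 0.0, 1.0]]
roller_center [([158.0, 313.0], 0.6), ([118.0, 312.0], 0.49)]
block_center [([258.0, 125.0], 0.64), ([235.0, 98.0], 0.63), ([284.0, 162.0], 0.63)]
bush_center [([218.0, 316.0], 0.84), ([252.0, 316.0], 0.73), ([201.0, 291.0], 0.65), ([255.0, 127.0], 0.48)]
red_collar_center [([264.0, 205.0], 0.77)]
black_collar_center [([121.0, 312.0], 0.5), ([259.0, 203.0], 0.29)]
jar [([227.0, 253.0], 0.86)]
blue_cradle [([170.0, 306.0], 0.76), ([180.0, 213.0], 0.7)]
yellow_cradle [([205.0, 188.0], 0.92), ([260.0, 201.0], 0.67), ([182.0, 214.0], 0.61)]
grey_pad [([146.0, 251.0], 0.65)]
mat [([179.0, 216.0], 0.96)]
side [[394.03517749386674, 0.0, 257.54466569055603], [0.0, 394.03517749386674, 190.5190558734149], [0.0, 0.0, 1.0]] [[-0.864, -0.272, 0.423, 0.176], [-0.502, 0.508, -0.7, 0.687], [-0.024, -0.817, -0.576, 0.646], [0.0, 0.0, 0.0, 1.0]]
roller_center [([251.0, 204.0], 0.64)]
block_center [([153.0, 307.0], 0.67), ([158.0, 342.0], 0.62), ([162.0, 380.0], 0.51)]
bush_center [([205.0, 190.0], 0.72), ([183.0, 186.0], 0.68), ([215.0, 223.0], 0.59), ([195.0, 251.0], 0.48)]
red_collar_center [([170.0, 286.0], 0.67), ([158.0, 343.0], 0.36)]
black_collar_center [([329.0, 212.0], 0.68)]
jar [([194.0, 251.0], 0.61)]
blue_cradle [([268.0, 203.0], 0.68)]
yellow_cradle [([196.0, 325.0], 0.84)]
grey_pad [([265.0, 295.0], 0.93)]
mat [([235.0, 307.0], 0.75)]
```

View pics/scene0.png

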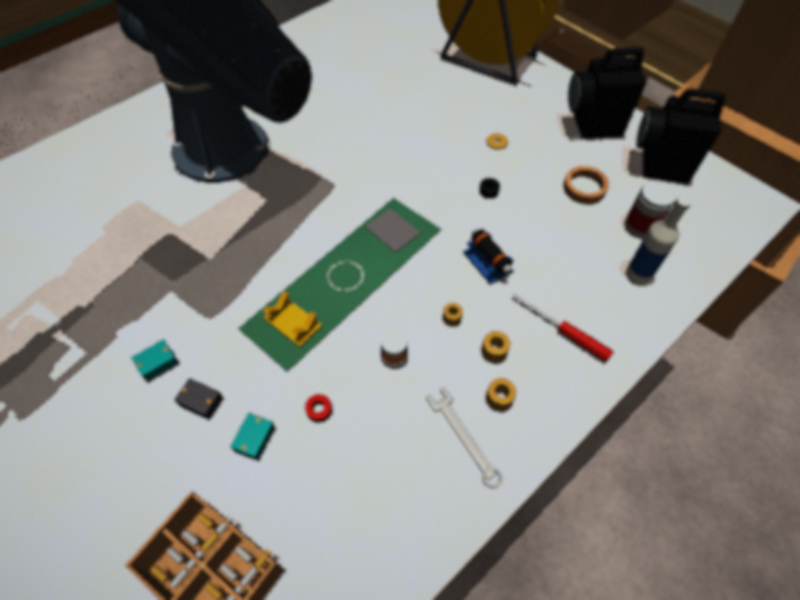

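View pics/side0.png

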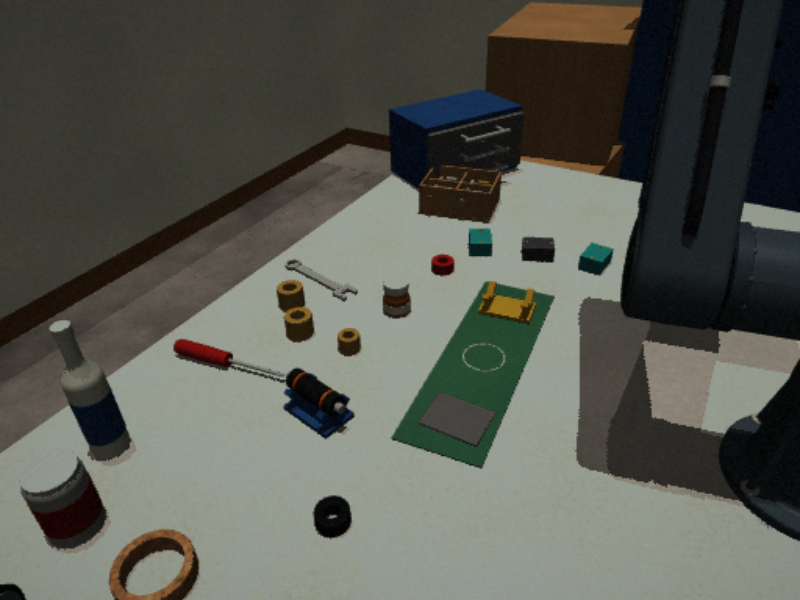

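The scene picture (800×600 px) shows the roller in the blue cradle (490,253), the smallest bush (452,314), the red collar (318,407), the dark block between two turquoise ones (198,397), the jar (395,350) and the mat with the yellow cradle, ring (345,276) and pad (392,230). The side picture agrees.

```bash
cat > h.py <<'E'
from rig import robot, vision, job
import cv2, numpy as np
from scipy.spatial.transform import Rotation as R
def pose():
    o=robot.get_obs(); T=np.eye(4); T[:3,:3]=R.from_quat(o['tool_rot']).as_matrix(); T[:3,3]=o['position']; return o,T
def shot(c):
    o,T=pose(); r=vision.camera(c)
    M=r["cam_to_world"] if c!="wrist" else T@r["hand_eye"]
    return r["frame"],r["K"],M
def back(uv,K,M,z):   # pixel (col,row) arrays -> world on plane z
    uv=np.atleast_2d(uv).astype(float); d=np.c_[uv,np.ones(len(uv))]@np.linalg.inv(K).T@M[:3,:3].T
    s=(z-M[2,3])/d[:,2]; return M[:3,3]+d*s[:,None]
def proj(P,K,M):
    p=(np.atleast_2d(P)-M[:3,3])@M[:3,:3]@K.T; return p[:,:2]/p[:,2:]
def rect(mask,K,M,z):  # min area rectangle of mask on plane z: centre, sides mm, angle of long side
    cs,_=cv2.findContours(mask.astype(np.uint8),cv2.RETR_EXTERNAL,cv2.CHAIN_APPROX_NONE)
    c=max(cs,key=cv2.contourArea)[:,0]; w=back(c,K,M,z)[:,:2]*1000
    b=cv2.boxPoints(cv2.minAreaRect(w.astype(np.float32))); e=b[1]-b[0]; f=b[2]-b[1]
    l,s=(e,f) if np.hypot(*e)>np.hypot(*f) else (f,e)
    return b.mean(0).round(1).tolist(),[round(float(np.hypot(*l)),1),round(float(np.hypot(*s)),1)],round(float(np.degrees(np.arctan2(l[1],l[0])))%180,1)
def go(x,y,z,ang=None): # rows numbers; ang deg = world direction of the closing line (tool y)
    o,T=pose(); d=T[:3,:3].T@(np.array([x,y,z])-T[:3,3])/.3
    cur=np.degrees(np.arctan2(T[1,1],T[0,1])); t=0
    if ang is not None:
        t=-((ang-cur+90)%180-90)   # tool z down: positive turn = clockwise in world
    print("at",T[:3,3].round(4),"yline",round(cur,1),"q6",round(o['q'][5],2),"w",round(o['grip_width'],4),"| shift",d.round(4).tolist(),"turn",round(t/360,4),"deg",round(t,1))
E
python3 - <<'E'
from h import *
A={"roller_center":.05,"block_center":.015,"bush_center":.015,"red_collar_center":.011,"black_collar_center":.011,"jar":.03,"blue_cradle":.02,"yellow_cradle":.01,"grey_pad":.007,"mat":.003}
for c in ["scene","side"]:
    f,K,M=shot(c)
    for l,z in A.items():
        for d in vision.outline_of(c,l)[:4]:
            p=back(np.array(d["point"])[::-1],K,M,z)[0]
            print(c,l,round(d["conf"],2),(p[:2]*1000).round().tolist(),rect(d["mask"],K,M,z) if d["mask"].sum()>20 else '')
E
```

```text
scene roller_center 0.89 [616.0, 196.0] ([619.7000122070312, 200.1999969482422], [114.8, 41.6], 169.4)
scene block_center 0.97 [381.0, -375.0] ([376.79998779296875, -373.29998779296875], [60.2, 60.0], 175.7)
scene block_center 0.68 [486.0, -356.0] ([488.20001220703125, -356.5], [76.2, 51.3], 21.2)
scene block_center 0.57 [615.0, -329.0] ([600.5, -327.3999938964844], [69.5, 54.1], 118.8)
scene block_center 0.32 [655.0, 70.0] ([656.2999877929688, 65.5999984741211], [49.3, 33.6], 134.0)
scene bush_center 0.63 [814.0, 12.0] ([816.0, 14.199999809265137], [59.5, 45.1], 107.5)
scene bush_center 0.59 [660.0, 68.0] ([655.4000244140625, 66.80000305175781], [46.3, 33.7], 135.0)
scene bush_center 0.58 [752.0, 79.0] ([752.7000122070312, 73.4000015258789], [66.1, 51.1], 131.4)
scene red_collar_center 0.54 [622.0, -218.0] ([631.2000122070312, -220.3000030517578], [49.1, 40.7], 142.4)
scene red_collar_center 0.2 [643.0, -57.0] ([635.9000244140625, -57.599998474121094], [72.9, 46.2], 137.5)
scene black_collar_center 0.59 [492.0, 351.0] ([490.79998779296875, 344.20001220703125], [58.9, 42.5], 133.1)
s
[... 1003 characters left out ...]
 -216.8000030517578], [62.4, 39.7], 117.9)
side black_collar_center 0.66 [486.0, 344.0] ([489.20001220703125, 346.0], [55.0, 42.8], 126.9)
side jar 0.94 [644.0, -54.0] ([643.5, -65.5999984741211], [125.0, 46.1], 121.6)
side jar 0.41 [589.0, 238.0] ([603.7000122070312, 236.10000610351562], [113.3, 54.6], 4.0)
side blue_cradle 0.79 [603.0, 228.0] ([612.5999755859375, 222.6999969482422], [116.3, 58.5], 176.0)
side yellow_cradle 0.85 [470.0, -132.0] ([473.29998779296875, -164.3000030517578], [99.2, 92.4], 99.2)
side grey_pad 0.85 [432.0, 118.0] ([431.8999938964844, 126.9000015258789], [88.3, 70.9], 0.9)
side mat 0.78 [443.0, 21.0] ([453.29998779296875, -12.899999618530273], [421.7, 133.6], 96.2)
```

Run:
```python
from h import *
go(.465,-.15,.25,80); go(.615,.206,.25,79.5)
f,K,M=shot("wrist");r=vision.camera("wrist");print(K[0,0],r["hand_eye"].round(3).tolist())
```

```text
at [ 0.23   -0.5811  0.1978] yline -68.4 q6 -0.18 w 0.0873 | shift [1.2571, -1.0481, -0.1738] turn 0.0877 deg 31.6
at [ 0.23   -0.5811  0.1978] yline -68.4 q6 -0.18 w 0.0873 | shift [2.1586, -1.9676, -0.1738] turn 0.0891 deg 32.1
309.6128762234968 [[0.0, -0.97, -0.242, 0.066], [1.0, 0.0, 0.0, -0.0], [-0.0, -0.242, 0.97, -0.187], [0.0, 0.0, 0.0, 1.0]]
```

```bash
python3 -m handwheel '[[0.629,-0.524,-0.174,0],[0.629,-0.524,-0.174,0],[0.629,-0.524,-0.174,0],[0.629,-0.524,-0.174,0],[0.629,-0.524,-0.174,0],[0.629,-0.524,-0.174,0],[0.629,-0.524,-0.174,0]]' 100 && python3 -m handwheel '[[0.629,-0.524,0,0.088],[0.629,-0.524,0,0.088],[0.629,-0.524,0,0.088],[0.629,-0.524,0,0.088],[0.629,-0.524,0,0.088],[0.629,-0.524,0,0.088],[0.629,-0.524,0,0.088],[0.629,-0.524,0,0.088],[0.629,-0.524,0,0.088]]'
python3 - <<'E'
from h import *
f,K,M=shot("wrist");cv2.imwrite("pics/w1.png",f[:,:,::-1])
for l,z in {"yellow_cradle":.011,"grey_pad":.007,"mat":.003}.items():
    for d in vision.outline_of("wrist",l)[:2]:
        p=back(np.array(d["point"])[::-1],K,M,z)[0]
        print(l,round(d["conf"],2),(p[:2]*1000).round().tolist(),rect(d["mask"],K,M,z) if d["mask"].sum()>20 else '')
go(.615,.206,.2,79.5)
E
```

```text
time: 2.88
position: [0.3501, -0.3591, 0.2516]
tool_rot: [0.982, 0.19, 0.001, -0.001]
ft_force: [0.7, -0.2, -0.4]
grip_width: 0.0872
grip_force: 0.0
time: 3.63
position: [0.4655, -0.1497, 0.2501]
tool_rot: [0.996, -0.087, -0.0, 0.0]
ft_force: [0.6, 0.7, -0.5]
grip_width: 0.0868
grip_force: 0.0
yellow_cradle 0.65 [472.0, -156.0] ([467.79998779296875, -151.5], [92.1, 57.2], 8.7)
grey_pad 0.75 [648.0, -59.0] ([649.5, -57.0], [68.8, 49.5], 37.9)
grey_pad 0.56 [459.0, 117.0] ([435.6000061035156, 122.80000305175781], [81.5, 68.8], 1.5)
mat 0.57 [458.0, -42.0] ([452.5, -16.899999618530273], [419.9, 132.5], 96.2)
mat 0.17 [574.0, 184.0] ([579.2000122070312, 184.8000030517578], [32.7, 5.4], 158.7)
at [ 0.4648 -0.1513  0.25  ] yline -100.2 q6 1.21 w 0.0871 | shift [0.2816, -1.261, 0.1662] turn 0.0008 deg 0.3
```

View pics/w1.png

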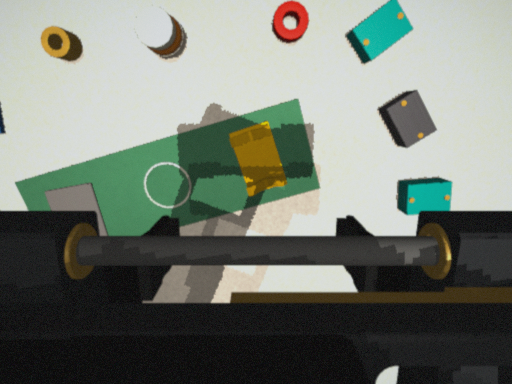

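The wrist picture shows the mat with the yellow cradle at about (258,159), the ring (167,185), pad (75,210, partly hidden), red collar (290,20), smallest bush (57,40), jar, and the dark block (407,118) between the turquoise ones.

```bash
cat >> h.py <<'E'
from scipy.optimize import minimize
def box(a,b,z0,z1): return np.array([[i*a/2,j*b/2,k] for i in(-1,1) for j in(-1,1) for k in(z0,z1)])
def ring(r,z0,z1):
    t=np.linspace(0,2*np.pi,24,endpoint=False); return np.vstack([np.c_[r*np.cos(t),r*np.sin(t),0*t+k] for k in(z0,z1)])
def cyl(r,L,zc):
    t=np.linspace(0,2*np.pi,24,endpoint=False); return np.vstack([np.c_[0*t+s*L/2,r*np.cos(t),zc+r*np.sin(t)] for s in(-1,1)])
def cradle(z): return np.vstack([box(.09,.056,z,z+.008),box(.08,.054,z+.038,z+.039)])
def fit(mask,K,M,model,x0,sym=False): # x0 = x,y (m), yaw deg; hull overlap fit
    S=4
    cs,_=cv2.findContours(mask.astype(np.uint8),cv2.RETR_EXTERNAL,cv2.CHAIN_APPROX_NONE)
    c=max(cs,key=cv2.contourArea)
    A=np.zeros(mask.shape,np.uint8); cv2.fillConvexPoly(A,cv2.convexHull(c),1)
    A=cv2.resize(A,None,fx=S,fy=S,interpolation=cv2.INTER_NEAREST)
    def cost(p):
        a=0 if sym else np.radians(p[2]); C,s=np.cos(a),np.sin(a)
        P=model@np.array([[C,s,0],[-s,C,0],[0,0,1]])+[p[0]/1e3,p[1]/1e3,0]
        B=np.zeros_like(A); uv=(proj(P,K,M)+.5)*S-.5
        cv2.fillConvexPoly(B,cv2.convexHull(np.round(uv*16).astype(np.int32)),1,shift=4)
        return 1-(A&B).sum()/(A|B).sum()
    q=np.array([x0[0]*1e3,x0[1]*1e3,x0[2]])
    r=minimize(cost,q,method="Nelder-Mead",options=dict(initial_simplex=[q,q+[8,0,0],q+[0,8,0],q+[0,0,8]],xatol=.05,fatol=1e-4))
    return r.x.round(1).tolist(),round(1-r.fun,3)
def best(cam,label,model,x0,sym=False,f=None):
    """fit to the detection nearest to x0"""
    f,K,M=f or shot(cam); ds=vision.outline_of(cam,label)
    if not ds: print(cam,label,"none"); return
    z=model[:,2].mean(); d=min(ds,key=lambda d:np.hypot(*(back(np.array(d["point"])[::-1],K,M,z)[0][:2]-x0[:2])))
    print(cam,label,round(d["conf"],2),int(d["mask"].sum()),*fit(d["mask"],K,M,model,x0,sym))
E
python3 - <<'E'
from h import *
W={c:shot(c) for c in ["wrist","scene","side"]}
for c in W:
  best(c,"yellow_cradle",cradle(.003),(.468,-.151,7),f=W[c])
  best(c,"block_center",box(.06,.044,0,.03),(.49,-.356,20),f=W[c])
  best(c,"bush_center",ring(.018,0,.03),(.655,.065,0),True,f=W[c])
  best(c,"red_collar_center",ring(.022,0,.022),(.625,-.22,0),True,f=W[c])
  best(c,"grey_pad",box(.09,.07,.003,.007),(.434,.122,2),f=W[c])
  best(c,"roller_center",cyl(.016,.09,.0406),(.615,.206,-10.5),f=W[c])
  best(c,"mat",box(.13,.42,0,.003),(.452,-.015,6),f=W[c])
E
```

```text
wrist yellow_cradle 0.92 2628 [469.4, -152.6, 8.7] 0.97
wrist block_center 0.58 2086 [488.0, -355.6, 22.9] 0.973
wrist bush_center 0.72 1087 [654.9, 65.7, 1.1] 0.947
wrist red_collar_center 0.72 1109 [631.4, -220.7, -0.2] 0.956
wrist grey_pad 0.79 1339 [433.8, 122.5, 4.6] 0.668
wrist roller_center none
wrist mat 0.75 18380 [453.5, -17.5, 5.9] 0.901
scene yellow_cradle 0.96 647 [472.3, -153.6, 6.3] 0.914
scene block_center 0.8 502 [487.4, -355.6, 22.3] 0.924
scene bush_center 0.67 155 [657.5, 63.9, 2.8] 0.865
scene red_collar_center 0.25 503 [625.0, -220.0, 0.0] 0.0
scene grey_pad 0.87 517 [432.7, 123.8, 0.4] 0.95
scene roller_center 0.84 353 [615.5, 205.5, -10.2] 0.905
scene mat 0.71 4137 [454.8, -17.1, 6.0] 0.968
side yellow_cradle 0.67 596 [468.1, -149.3, 9.2] 0.944
side block_center 0.51 289 [490.2, -353.7, 19.1] 0.904
side bush_center 0.46 203 [655.7, 64.7, 3.2] 0.88
side red_collar_center 0.56 155 [632.7, -220.6, -2.9] 0.882
side grey_pad 0.75 916 [432.6, 124.9, 1.0] 0.92
side roller_center 0.6 525 [614.8, 207.7, -11.5] 0.913
side mat 0.68 4635 [452.8, -14.3, 5.6] 0.959
```

```bash
python3 -m handwheel '[[0.141,-0.63,0,0],[0.141,-0.63,0,0],[0.141,-0.63,0,0],[0.141,-0.63,0,0],[0.141,-0.63,0,0]]' && python3 -m handwheel '[[0.141,-0.63,0.166,0],[0.141,-0.63,0.166,0],[0.141,-0.63,0.166,0],[0.141,-0.63,0.166,0],[0.141,-0.63,0.166,0],[0.141,-0.63,0.166,0],[0.141,-0.63,0.166,0]]'
python3 - <<'E'
from h import *
W=shot("wrist");cv2.imwrite("pics/w2.png",W[0][:,:,::-1])
best("wrist","roller_center",cyl(.016,.09,.0406),(.615,.206,-10.5),f=W)
best("wrist","blue_cradle",cradle(0),(.615,.206,-10.5),f=W)
best("wrist","bush_center",ring(.018,0,.03),(.655,.065,0),True,f=W)
go(.615,.206,.0295,79.5)
E
```

```text
time: 5.45
position: [0.541, 0.032, 0.2502]
tool_rot: [0.996, -0.087, 0.0, -0.001]
ft_force: [0.1, -0.3, 0.1]
grip_width: 0.0868
grip_force: 0.0
time: 6.03
position: [0.6143, 0.209, 0.1989]
tool_rot: [0.996, -0.086, -0.001, 0.0]
ft_force: [0.4, 0.6, -0.5]
grip_width: 0.0871
grip_force: 0.0
wrist roller_center none
wrist blue_cradle 0.62 1433 [612.3, 219.7, -27.1] 0.237
wrist bush_center 0.73 902 [655.1, 65.7, -0.7] 0.914
at [0.6146 0.206  0.2008] yline -100.2 q6 1.9 w 0.0871 | shift [0.0011, -0.0003, 0.571] turn 0.0009 deg 0.3
```

View pics/w2.png

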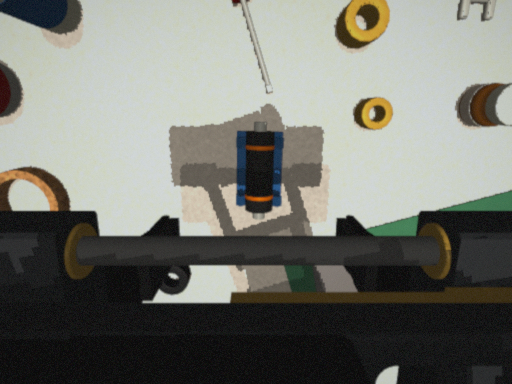

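The picture shows the roller in the blue cradle, bands at about (260,148) and (259,197), stub ends at rows 123 and 218.

Run:
```python
from h import *
f,K,M=shot("wrist")
print(back([[260,148],[258.5,197]],K,M,.0566).round(4).tolist(),back([[260.5,122.5],[259,218]],K,M,.041).round(4).tolist())
m=np.zeros(f.shape[:2],np.uint8); hsv=cv2.cvtColor(f,cv2.COLOR_RGB2HSV)
b=cv2.inRange(hsv,(105,100,20),(125,255,255)); b[:, :225]=0;b[:,295:]=0;b[:120]=0;b[225:]=0
print(b.sum()//255,fit(b>0,K,M,cradle(0),(.615,.206,-10.5)))
u=proj([[.615,.206,.0406]],K,M);print(u)
```

```text
[[0.6431, 0.1979, 0.0566], [0.59, 0.209, 0.0566]] [[0.6687, 0.1927, 0.041], [0.5604, 0.2136, 0.041]]
1043 ([611.6, 213.2, -18.4], np.float64(0.195))
[[257.17856779 172.02852859]]
```

```bash
python3 -m handwheel '[[0.001,0.006,0.2,0.003],[0.001,0.006,0.35,0.003],[0.001,0.006,0.45,0.003],[0.001,0.006,0.52,0.003],[0.001,0.006,0.57,0.003],[0.001,0.006,0.57,0.003],[0.001,0.006,0.57,0.003]]' && python3 -m handwheel '[[0,0,0,0],[0,0,0,0],[0,0,0,0],[0,0,0,0],[0,0,0,0],[0,0,0,0],[0,0,0,0],[0,0,0,0]]' 20 25
python3 - <<'E'
from h import *
go(.469,-.152,.25,98.7)
E
```

```text
time: 6.87
position: [0.6146, 0.2045, 0.0291]
tool_rot: [0.995, -0.098, -0.001, 0.0]
ft_force: [0.4, -0.1, -0.0]
grip_width: 0.0869
grip_force: 0.0
time: 7.53
position: [0.6147, 0.2057, 0.0293]
tool_rot: [0.995, -0.097, 0.0, -0.0]
ft_force: [-0.3, -0.5, 0.8]
grip_width: 0.0416
grip_force: 0.0
at [0.6147 0.2057 0.0293] yline -101.2 q6 1.92 w 0.0416 | shift [-0.2456, 1.2636, -0.7356] turn -0.0552 deg -19.9
```

```bash
python3 -m handwheel '[[0,0,0,0],[0,0,0,0],[0,0,0,0],[0,0,0,0],[0,0,0,0]]' 20 25 && python3 -m handwheel '[[0,0,-0.05,0],[0,0,-0.15,0],[0,0,-0.25,0],[0,0,-0.35,0],[0,0,-0.4,0],[0,0,-0.4,0]]'
python3 - <<'E'
from h import *
go(.469,-.152,.15,98.7)
W=shot("wrist");cv2.imwrite("pics/w3.png",W[0][:,:,::-1])
E
```

```text
time: 7.95
position: [0.615, 0.2062, 0.0294]
tool_rot: [0.995, -0.098, 0.0, -0.001]
ft_force: [-0.1, 1.8, 1.1]
grip_width: 0.0184
grip_force: 1.0
time: 8.45
position: [0.6179, 0.206, 0.154]
tool_rot: [0.995, -0.097, 0.005, -0.001]
ft_force: [0.3, 0.6, -0.1]
grip_width: 0.0174
grip_force: 0.0
at [0.6179 0.206  0.154 ] yline -101.2 q6 1.92 w 0.0174 | shift [-0.256, 1.2669, 0.0074] turn -0.0552 deg -19.9
```

View pics/w3.png

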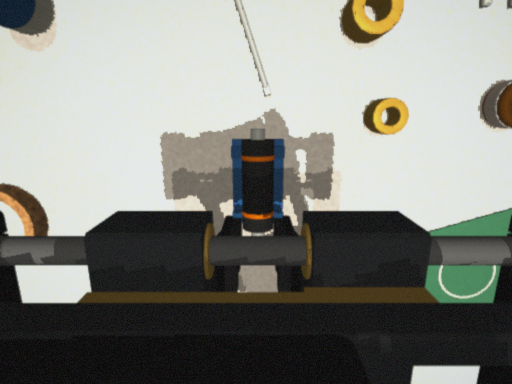

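The roller still seems to be in the cradle (bands at rows 158 and 217) while the fingers closed to 17 mm, so this was a miss; I'll look at it enlarged from all three cameras.

Run:
```python
from h import *
cr=[]
for c in ["scene","side","wrist"]:
    f,K,M=shot(c)
    u=proj([[.615,.205,.06]],K,M)[0].astype(int); x,y=max(u[0]-50,0),max(u[1]-60,0)
    cr.append(cv2.resize(f[y:y+100,x:x+100],(266,266),interpolation=cv2.INTER_CUBIC)[:,:,::-1])
    best(c,"roller_center",cyl(.016,.09,.0406),(.615,.206,-10.5),f=(f,K,M))
cv2.imwrite("pics/m4.png",np.hstack(cr)); go(.615,.205,.0295)
```

```text
scene roller_center 0.65 339 [615.9, 206.2, -12.4] 0.905
side roller_center 0.72 642 [615.4, 207.4, -8.7] 0.891
wrist roller_center 0.83 3283 [615.7, 206.9, -10.5] 0.901
at [0.6136 0.2054 0.1474] yline -101.2 q6 1.92 w 0.0175 | shift [0.0061, -0.0002, 0.393] turn 0.0 deg 0
```

View pics/m4.png

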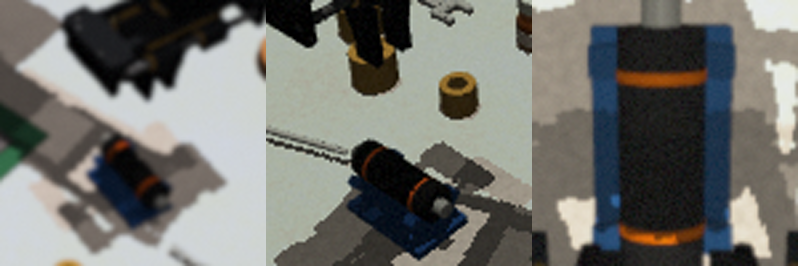

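Run:
```python
from h import *
cr=[]
o,T=pose(); y=T[:3,1]
P=[T[:3,3]+T[:3,2]*.008+s*y*.009 for s in(-1,1)]
for c in ["scene","side","wrist"]:
    f,K,M=shot(c)
    u=proj(P,K,M)
    g=f.copy()
    for a in u: g[int(round(a[1])),int(round(a[0]))]=(255,0,255)
    x0,y0=u.mean(0).astype(int)-40; x0=max(x0,0);y0=max(y0,0)
    cr.append(cv2.resize(g[y0:y0+80,x0:x0+80],(266,266),interpolation=cv2.INTER_NEAREST)[:,:,::-1])
cv2.imwrite("pics/m5.png",np.hstack(cr)); print(o['position'],o['q'])
```

```text
[0.6135973  0.20536436 0.14739608] [ 1.50585819e-01  6.14697168e-01  1.41901794e+00 -3.35051569e-05
  1.11141075e+00  1.91641033e+00]
```

View pics/m5.png

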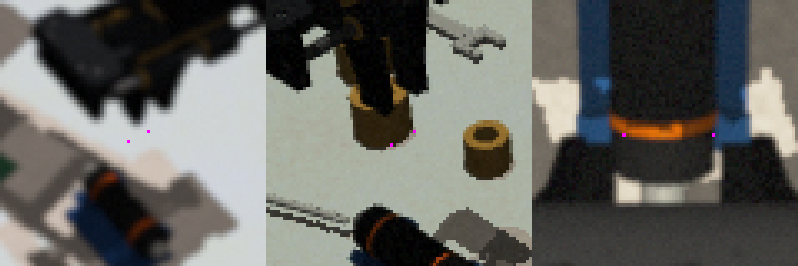

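The magenta dots mark where the stated fingertips should be. In both outer views the real tips appear about 8 px higher, so I'll triangulate the offset.

Run:
```python
from h import *
from scipy.optimize import least_squares
o,T=pose(); P0=T[:3,3]+T[:3,2]*.008
S,D=[vision.camera(c) for c in("scene","side")]
D_=[(r["K"],r["cam_to_world"]) for r in(S,D)]
off=[np.array([3.6,-7.2]),np.array([-1.2,-9.3])]
tg=[proj([P0],*d)[0]+o_ for d,o_ in zip(D_,off)]
r=least_squares(lambda p:np.hstack([proj([p],*d)[0]-t for d,t in zip(D_,tg)]),P0)
print((r.x-P0)*1000,r.fun)
# check arm z with wrist image: fit roller with free height shift
f,K,M=shot("wrist"); d=vision.outline_of("wrist","roller_center")
for dz in(-.03,-.02,-.01,0,.01,.02,.03):
    M2=M.copy();M2[2,3]+=dz; print(dz,fit(d[0]["mask"],K,M2,cyl(.016,.09,.0406),(.615,.206,-10.5)))
```

```text
[-0.39765442  3.17950411 26.32686358] [-1.3954411  -0.11616634 -1.07299143  0.02301755]
-0.03 ([623.6, 205.4, -9.5], np.float64(0.85))
-0.02 ([621.2, 204.5, -11.9], np.float64(0.883))
-0.01 ([618.3, 206.2, -10.5], np.float64(0.905))
0 ([615.9, 206.5, -10.7], np.float64(0.905))
0.01 ([614.0, 206.8, -11.2], np.float64(0.87))
0.02 ([613.4, 206.7, -10.8], np.float64(0.819))
0.03 ([614.4, 207.4, -10.6], np.float64(0.775))
```

```bash
python3 -m handwheel '[[0,0,0,0],[0,0,0,0],[0,0,0,0],[0,0,0,0],[0,0,0,0],[0,0,0,0],[0,0,0,0],[0,0,0,0],[0,0,0,0],[0,0,0,0]]' 90 25 && python3 -m handwheel '[[0,0,0.13,0],[0,0,0.25,0],[0,0,0.34,0],[0,0,0.4,0],[0,0,0.43,0],[0,0,0.45,0],[0,0,0.45,0]]'
python3 - <<'E'
from h import *
o,T=pose(); y=T[:3,1]; w=o['grip_width']/2; cr=[]
for c in ["scene","side"]:
    f,K,M=shot(c); g=f.copy()
    for h,col in((.008,(255,0,255)),(-.018,(0,255,0))):
        for s in(-1,1):
            a=proj([T[:3,3]+T[:3,2]*h+s*y*w],K,M)[0]; g[int(round(a[1])),int(round(a[0]))]=col
    x0,y0=proj([T[:3,3]],K,M)[0].astype(int)-50
    cr.append(cv2.resize(g[y0:y0+100,x0:x0+100],(400,400),interpolation=cv2.INTER_NEAREST)[:,:,::-1])
cv2.imwrite("pics/m6.png",np.hstack(cr)); print(o['position'],w)
E
```

```text
time: 9.98
position: [0.6147, 0.2056, 0.1493]
tool_rot: [0.995, -0.097, 0.0, 0.0]
ft_force: [-0.3, -0.4, 1.0]
grip_width: 0.0748
grip_force: 0.0
time: 10.57
position: [0.6145, 0.2055, 0.0135]
tool_rot: [0.995, -0.097, -0.001, 0.0]
ft_force: [0.6, 0.6, 0.6]
grip_width: 0.0786
grip_force: 0.0
[0.61451747 0.20554446 0.0134975 ] 0.039286706746610826
```

View pics/m6.png

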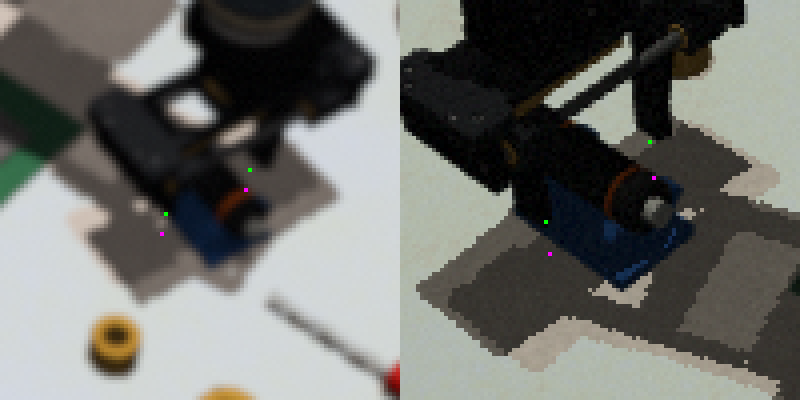

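The tips sit near the green dots, so the real fingers are about 27 mm shorter than stated. I'll go lower and grip.

```bash
python3 -m handwheel '[[0,0,0.02,0],[0,0,0.035,0],[0,0,0.035,0]]' && python3 -m handwheel '[[0,0,0,0],[0,0,0,0],[0,0,0,0],[0,0,0,0],[0,0,0,0],[0,0,0,0],[0,0,0,0],[0,0,0,0],[0,0,0,0],[0,0,0,0],[0,0,0,0]]' 20 25
python3 - <<'E'
from h import *
go(.469,-.152,.14,98.7)
E
```

```text
time: 10.92
position: [0.6145, 0.2055, 0.0036]
tool_rot: [0.995, -0.097, -0.0, 0.0]
ft_force: [0.7, 1.3, 0.1]
grip_width: 0.0787
grip_force: 0.0
time: 11.83
position: [0.6151, 0.2067, 0.0039]
tool_rot: [0.995, -0.098, 0.0, -0.001]
ft_force: [0.8, 5.4, 0.0]
grip_width: 0.0309
grip_force: 25.0
at [0.6151 0.2067 0.0039] yline -101.2 q6 1.92 w 0.0309 | shift [-0.2453, 1.2666, -0.4559] turn -0.0553 deg -19.9
```

```bash
python3 -m handwheel '[[0,0,-0.05,0],[0,0,-0.15,0],[0,0,-0.25,0],[0,0,-0.35,0],[0,0,-0.4,0],[-0.05,0.12,-0.4,0],[-0.123,0.633,-0.4,0],[-0.123,0.633,-0.4,0],[-0.123,0.633,-0.4,0],[-0.123,0.633,-0.4,0],[-0.123,0.633,-0.4,0]]' && python3 -m handwheel '[[-0.123,0.633,0,-0.055],[-0.123,0.633,0,-0.055],[-0.123,0.633,0,-0.055],[-0.123,0.633,0,-0.055],[-0.123,0.633,0,-0.055],[-0.123,0.633,0,-0.055],[-0.123,0.633,0,-0.055]]'
python3 - <<'E'
from h import *
f,K,M=shot("wrist");cv2.imwrite("pics/w7.png",f[:,:,::-1])
best("wrist","yellow_cradle",cradle(.003),(.469,-.152,8.5),f=(f,K,M))
go(.469,-.152,.006,98.7)
E
```

```text
time: 12.75
position: [0.5381, 0.0209, 0.123]
tool_rot: [0.995, -0.099, -0.003, 0.002]
ft_force: [-1.1, 0.5, -2.8]
grip_width: 0.0313
grip_force: 25.0
time: 13.33
position: [0.4675, -0.1549, 0.1234]
tool_rot: [0.997, 0.073, -0.001, -0.0]
ft_force: [0.4, 1.2, -3.0]
grip_width: 0.0314
grip_force: 25.0
wrist yellow_cradle 0.97 741 [471.2, -152.7, 9.6] 0.238
at [ 0.4681 -0.1523  0.1234] yline -81.4 q6 0.88 w 0.0314 | shift [0.0036, -0.0003, 0.3913] turn -0.0003 deg -0.1
```

View pics/w7.png

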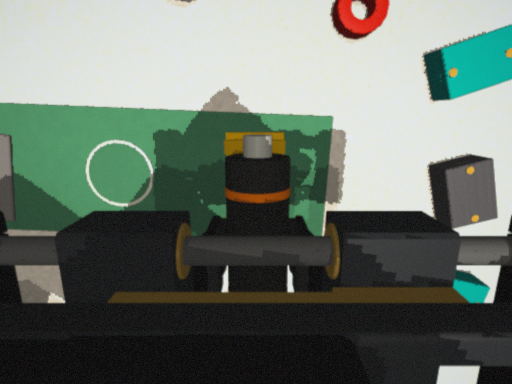

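The picture shows the held roller (band at row 197, stub end at row 134), the yellow cradle's far edge at row 132 behind it, and the dark block (463,190). I'll check the cradle pose and the roller's offset in the grip against this image.

Run:
```python
from h import *
f,K,M=shot("wrist"); hsv=cv2.cvtColor(f,cv2.COLOR_RGB2HSV)
b=cv2.inRange(hsv,(18,120,60),(32,255,255)); b[160:]=0; ys,xs=np.nonzero(b); print("yellow",ys.min(),ys.max(),[ (r,xs[ys==r].min(),xs[ys==r].max()) for r in range(ys.min(),ys.max()+1,4)])
C,s=np.cos(np.radians(8.7)),np.sin(np.radians(8.7))
for x,y in((.4695,-.1522),(.472,-.153)):
    P=np.array([[.045,.028,.003],[.045,-.028,.003],[.045,.028,.011],[.045,-.028,.011],[.04,.027,.042],[.04,-.027,.042],[.028,.027,.042],[.028,-.027,.042]])@np.array([[C,s,0],[-s,C,0],[0,0,1]])+[x,y,0]
    print(proj(P,K,M).round(0).tolist())
o=cv2.inRange(hsv,(5,150,80),(15,255,255)); o[:170]=0;o[215:]=0;o[:,:240]=0;o[:,275:]=0; ys,xs=np.nonzero(o);print("band rows at centre",ys[abs(xs-258)<4].min(),ys[abs(xs-258)<4].max())
```

```text
Traceback (most recent call last):
ValueError: zero-size array to reduction operation minimum which has no identity
```

Run:
```python
from h import *
f,K,M=shot("wrist"); hsv=cv2.cvtColor(f,cv2.COLOR_RGB2HSV)
print(hsv[138,[228,235,283]].tolist(), hsv[196,258].tolist())
b=cv2.inRange(hsv,(15,150,60),(32,255,255)); b[160:]=0;b[:120]=0; b[:,:200]=0;b[:,310:]=0;ys,xs=np.nonzero(b); print("yellow",[ (r,xs[ys==r].min(),xs[ys==r].max()) for r in np.unique(ys)[::4]])
C,s=np.cos(np.radians(8.7)),np.sin(np.radians(8.7))
for x,y in((.4695,-.1522),(.472,-.153)):
    P=np.array([[.045,.028,.003],[.045,-.028,.003],[.045,.028,.011],[.045,-.028,.011],[.04,.027,.042],[.04,-.027,.042],[.028,.027,.042],[.028,-.027,.042]])@np.array([[C,s,0],[-s,C,0],[0,0,1]])+[x,y,0]
    print(proj(P,K,M).round(0).tolist())
o=cv2.inRange(hsv,(3,150,80),(15,255,255)); o[:170]=0;o[215:]=0;o[:,:240]=0;o[:,275:]=0; ys,xs=np.nonzero(o);print("band rows at centre",np.unique(ys[abs(xs-258)<4]))
```

```text
[[56, 83, 83], [22, 239, 159], [22, 238, 154]] [13, 239, 160]
yellow [(np.int64(133), np.int64(233), np.int64(236)), (np.int64(137), np.int64(229), np.int64(287)), (np.int64(141), np.int64(229), np.int64(287)), (np.int64(145), np.int64(228), np.int64(288)), (np.int64(149), np.int64(228), np.int64(288)), (np.int64(153), np.int64(228), np.int64(288))]
[[229.0, 134.0], [287.0, 134.0], [229.0, 134.0], [287.0, 134.0], [227.0, 142.0], [289.0, 142.0], [227.0, 156.0], [289.0, 156.0]]
[[231.0, 131.0], [288.0, 131.0], [230.0, 132.0], [289.0, 132.0], [228.0, 140.0], [291.0, 140.0], [228.0, 154.0], [290.0, 154.0]]
band rows at centre [194 195 196 197 198 199 200 201 202]
```

```bash
python3 -m handwheel '[[-0.002,0,0.12,0],[-0.002,0,0.22,0],[-0.002,0,0.3,0],[-0.002,0,0.34,0],[-0.002,0,0.365,0],[-0.002,0,0.38,0],[-0.002,0,0.388,0],[-0.002,0,0.388,0],[-0.002,0,0.388,0]]' && python3 -m handwheel '[[0,0,0,0],[0,0,0,0],[0,0,0,0],[0,0,0,0],[0,0,0,0],[0,0,0,0]]' 75 && python3 -m handwheel '[[0,0,-0.1,0],[0,0,-0.23,0],[0,0,-0.36,0],[0,0,-0.5,0],[0,0,-0.5,0],[0,0,-0.5,0]]'
python3 - <<'E'
from h import *
f,K,M=shot("wrist");cv2.imwrite("pics/w8.png",f[:,:,::-1])
for c in("wrist","scene","side"):
  W=shot(c)
  best(c,"roller_center",cyl(.016,.09,.0436),(.4695,-.152,8.7),f=W)
best("wrist","block_center",box(.06,.044,0,.03),(.488,-.3555,22),f=(f,K,M))
go(.488,-.3555,.06,112.5)
E
```

```text
time: 14.28
position: [0.4689, -0.1529, 0.008]
tool_rot: [0.997, 0.076, 0.001, 0.001]
ft_force: [-0.2, 0.2, -3.1]
grip_width: 0.0311
grip_force: 25.0
time: 14.78
position: [0.4683, -0.153, 0.0076]
tool_rot: [0.997, 0.075, 0.0, 0.0]
ft_force: [-1.3, 0.1, 0.1]
grip_width: 0.0616
grip_force: 0.0
time: 15.28
position: [0.4698, -0.1538, 0.1599]
tool_rot: [0.997, 0.075, 0.003, 0.002]
ft_force: [-0.5, -0.2, -0.7]
grip_width: 0.065
grip_force: 0.0
wrist roller_center 0.66 3181 [469.3, -152.0, 8.5] 0.893
scene roller_center 0.92 381 [468.5, -152.8, 8.6] 0.925
side roller_center 0.91 418 [469.5, -151.6, 7.4] 0.862
wrist block_center 0.84 2998 [490.5, -358.1, 23.3] 0.916
at [ 0.4674 -0.1524  0.1561] yline -81.4 q6 0.88 w 0.0652 | shift [-0.0331, 0.6801, 0.319] turn -0.0385 deg -13.9
```

View pics/w8.png

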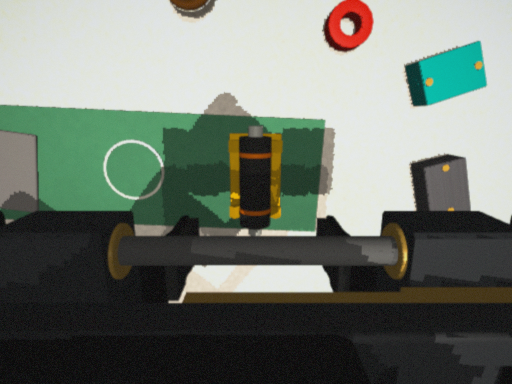

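The roller lies in the yellow cradle, centred at about (255,185) in the picture; the fit gives (469.3, −152.0) mm against the cradle's (469.5, −152.2). The block is next.

```bash
python3 -m handwheel '[[-0.033,0.68,0,-0.038],[-0.033,0.68,0,-0.038],[-0.033,0.68,0,-0.038],[-0.033,0.68,0,-0.038],[-0.033,0.68,0,-0.038],[-0.033,0.68,0.1,-0.038],[-0.033,0.68,0.1,-0.038],[-0.033,0.68,0.1,-0.038]]' 95
python3 - <<'E'
from h import *
f,K,M=shot("wrist")
best("wrist","block_center",box(.06,.044,0,.03),(.488,-.3555,22),f=(f,K,M))
best("wrist","red_collar_center",ring(.022,0,.022),(.631,-.22,0),True,f=(f,K,M))
go(.488,-.3555,-.013,112.5)
E
```

```text
time: 16.35
position: [0.4872, -0.3549, 0.125]
tool_rot: [0.981, 0.193, -0.002, -0.003]
ft_force: [-0.7, 0.8, 0.6]
grip_width: 0.0825
grip_force: 0.0
wrist block_center 0.77 3071 [488.3, -355.3, 23.3] 0.977
wrist red_collar_center none
at [ 0.4893 -0.3552  0.128 ] yline -67.6 q6 0.37 w 0.0824 | shift [-0.0044, -0.001, 0.4699] turn -0.0004 deg -0.1
```

```bash
python3 -m handwheel '[[-0.004,0,0.13,-0.001],[-0.004,0,0.25,-0.001],[-0.004,0,0.35,-0.001],[-0.004,0,0.41,-0.001],[-0.004,0,0.44,-0.001],[-0.004,0,0.455,-0.001],[-0.004,0,0.467,-0.001],[-0.004,0,0.467,-0.001]]' && python3 -m handwheel '[[0,0,0,0],[0,0,0,0],[0,0,0,0],[0,0,0,0],[0,0,0,0],[0,0,0,0],[0,0,0,0],[0,0,0,0],[0,0,0,0]]' 35 35
python3 - <<'E'
from h import *
go(.433,.1235,.1,92)
E
```

```text
time: 17.17
position: [0.4887, -0.3568, -0.0118]
tool_rot: [0.98, 0.197, 0.001, 0.001]
ft_force: [0.5, 0.1, 0.7]
grip_width: 0.0827
grip_force: 0.0
time: 17.92
position: [0.4876, -0.356, -0.0127]
tool_rot: [0.981, 0.197, -0.0, -0.0]
ft_force: [-0.1, 1.0, 1.5]
grip_width: 0.0437
grip_force: 35.0
at [ 0.4876 -0.356  -0.0127] yline -67.3 q6 0.36 w 0.0437 | shift [0.4479, -1.5453, -0.3742] turn 0.0574 deg 20.7
```

```bash
python3 -m handwheel '[[0,0,-0.05,0],[0,0,-0.15,0],[0,0,-0.25,0],[0,0,-0.35,0],[0,0,-0.4,0],[0.03,-0.1,-0.42,0],[0.224,-0.773,-0.42,0],[0.224,-0.773,-0.42,0],[0.224,-0.773,-0.42,0],[0.224,-0.773,-0.42,0],[0.224,-0.773,-0.42,0],[0.224,-0.773,-0.42,0]]' && python3 -m handwheel '[[0.224,-0.773,0,0.057],[0.224,-0.773,0,0.057],[0.224,-0.773,0,0.057],[0.224,-0.773,0,0.057],[0.224,-0.773,0,0.057],[0.224,-0.773,0,0.057],[0.224,-0.773,0,0.057],[0.224,-0.773,0,0.057]]'
python3 - <<'E'
from h import *
f,K,M=shot("wrist");cv2.imwrite("pics/w9.png",f[:,:,::-1])
best("wrist","grey_pad",box(.09,.07,.003,.007),(.433,.1235,2),f=(f,K,M))
best("wrist","block_center",box(.06,.044,.113,.143),(.433,.1235,2),f=(f,K,M))
go(.433,.1235,-.005,92)
E
```

```text
time: 18.92
position: [0.4546, -0.108, 0.112]
tool_rot: [0.98, 0.199, -0.004, -0.005]
ft_force: [-1.0, 0.3, -4.5]
grip_width: 0.0439
grip_force: 35.0
time: 19.58
position: [0.4318, 0.1257, 0.1128]
tool_rot: [1.0, 0.022, -0.001, -0.0]
ft_force: [0.8, -0.3, -4.0]
grip_width: 0.0439
grip_force: 35.0
wrist grey_pad 0.85 2876 [432.1, 124.4, 0.6] 0.449
wrist block_center 0.78 7325 [432.9, 123.4, 10.4] 0.517
at [0.4335 0.1224 0.113 ] yline -87.9 q6 1.56 w 0.0439 | shift [-0.0015, -0.0039, 0.3934] turn 0.0004 deg 0.1
```

View pics/w9.png

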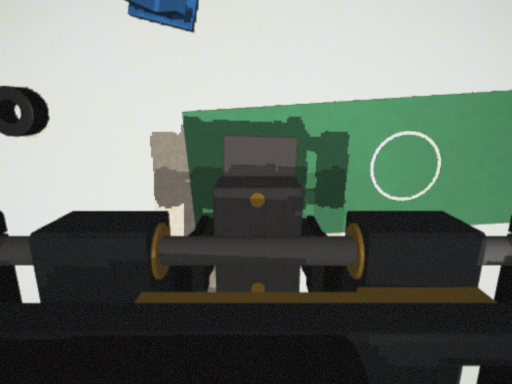

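The picture shows the held block over the pad: the pad's far edge runs (224,137)–(298,138), and the block's dots are at (258,200) and (258,288).

Run:
```python
from h import *
f,K,M=shot("wrist"); o,T=pose()
hsv=cv2.cvtColor(f,cv2.COLOR_RGB2HSV); g=cv2.inRange(hsv,(35,80,40),(90,255,255))
roi=g[125:180]; print("pad edge rows",[(c,int(np.argmin(g[125:160,c]))+125) for c in range(228,296,11)]);
print("pad cols",[(r,[int(x) for x in (np.nonzero(g[r,:261])[0].max(),np.nonzero(g[r,261:])[0].min()+261)]) for r in(145,155,165)])
for e in ([224.5,137],[298,137.5]): print(back(e,K,M,.007).round(4).tolist())
Ti=np.linalg.inv(T)
for p in([258,200],[258,288]):
    w=back(p,K,M,T[2,3]+.0427)[0]; print("dot tool",(Ti@np.r_[w,1])[:3].round(4))
```

```text
pad edge rows [(228, 137), (239, 137), (250, 137), (261, 138), (272, 138), (283, 138), (294, 125)]
pad cols [(145, [218, 294]), (155, [219, 294]), (165, [219, 293])]
[[0.4761, 0.1547, 0.007]]
[[0.4782, 0.0859, 0.007]]
dot tool [ 0.0245 -0.0001 -0.0427]
dot tool [-0.0232 -0.     -0.0427]
```

```bash
python3 -m handwheel '[[-0.005,-0.0055,0.12,0.0025],[-0.005,-0.0055,0.23,0.0025],[-0.005,-0.0055,0.31,0.0025],[-0.005,-0.0055,0.35,0.0025],[-0.005,-0.0055,0.37,0.0025],[-0.005,-0.0055,0.385,0.0025],[-0.005,-0.0055,0.394,0.0025],[-0.005,-0.0055,0.394,0.0025],[-0.005,-0.0055,0.394,0.0025]]' && python3 -m handwheel '[[0,0,0,0],[0,0,0,0],[0,0,0,0],[0,0,0,0],[0,0,0,0]]' 80 && python3 -m handwheel '[[0,0,-0.1,0],[0,0,-0.23,0],[0,0,-0.36,0],[0,0,-0.46,0],[0,0,-0.46,0],[0,0,-0.46,0]]'
python3 - <<'E'
from h import *
f,K,M=shot("wrist");cv2.imwrite("pics/w10.png",f[:,:,::-1])
best("wrist","block_center",box(.06,.044,.007,.037),(.4325,.124,1),f=(f,K,M))
best("wrist","bush_center",ring(.018,0,.03),(.655,.065,0),True,f=(f,K,M))
go(.655,.065,.12,50)
go(.655,.065,.12,90)
E
```

```text
time: 20.53
position: [0.4324, 0.1247, -0.0043]
tool_rot: [1.0, 0.011, 0.001, -0.0]
ft_force: [0.2, 0.4, -4.1]
grip_width: 0.0436
grip_force: 35.0
time: 20.95
position: [0.4319, 0.125, -0.0045]
tool_rot: [1.0, 0.011, 0.001, -0.0]
ft_force: [-0.4, 0.1, 0.4]
grip_width: 0.0665
grip_force: 0.0
time: 21.45
position: [0.4329, 0.1251, 0.1348]
tool_rot: [1.0, 0.011, 0.003, -0.0]
ft_force: [-0.5, 0.8, 0.1]
grip_width: 0.0696
grip_force: 0.0
wrist block_center 0.91 2992 [433.4, 124.7, 1.3] 0.974
wrist bush_center none
at [0.4303 0.1249 0.132 ] yline -88.8 q6 1.58 w 0.0698 | shift [0.7445, 0.2157, 0.038] turn 0.1146 deg 41.2
at [0.4303 0.1249 0.132 ] yline -88.8 q6 1.58 w 0.0698 | shift [0.7445, 0.2157, 0.038] turn 0.0035 deg 1.2
```

View pics/w10.png

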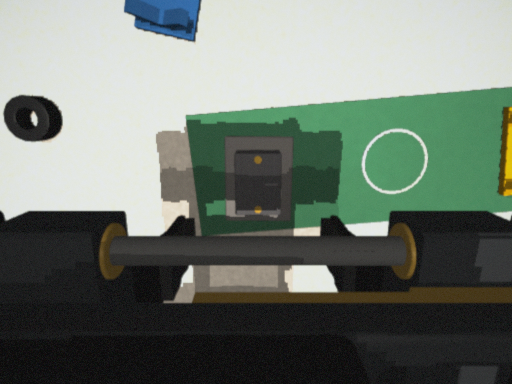

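The block lies on the pad (258,180), about 1 mm from its middle. Next is the bush.

```bash
python3 -m handwheel '[[0.744,0.215,0.1,0],[0.744,0.215,0.1,0],[0.744,0.215,0.1,0],[0.744,0.215,0.1,0],[0.744,0.215,0.1,0],[0.744,0.215,0.1,0],[0.744,0.215,0.1,0],[0.744,0.215,0.1,0],[0.744,0.215,0.1,0]]'
python3 - <<'E'
from h import *
f,K,M=shot("wrist");cv2.imwrite("pics/w11.png",f[:,:,::-1])
best("wrist","bush_center",ring(.018,0,.03),(.655,.065,0),True,f=(f,K,M))
go(.655,.065,-.013)
E
```

```text
time: 22.35
position: [0.6536, 0.0656, 0.1006]
tool_rot: [1.0, 0.011, -0.003, -0.0]
ft_force: [-0.5, -0.2, -0.3]
grip_width: 0.0696
grip_force: 0.0
wrist bush_center 0.74 1276 [655.6, 65.9, 2.8] 0.954
at [0.6538 0.0659 0.102 ] yline -88.7 q6 1.48 w 0.0695 | shift [0.0053, 0.0034, 0.3832] turn 0.0 deg 0
```

```bash
python3 -m handwheel '[[0.006,0.001,0.12,0],[0.006,0.001,0.22,0],[0.006,0.001,0.3,0],[0.006,0.001,0.34,0],[0.006,0.001,0.36,0],[0.006,0.001,0.375,0],[0.006,0.001,0.382,0],[0.006,0.001,0.382,0]]' && python3 -m handwheel '[[0,0,0,0],[0,0,0,0],[0,0,0,0],[0,0,0,0],[0,0,0,0],[0,0,0,0],[0,0,0,0],[0,0,0,0],[0,0,0,0]]' 25 25
python3 - <<'E'
from h import *
f,K,M=shot("wrist");cv2.imwrite("pics/w11.png",f[:,:,::-1])
go(.433,.1245,.09)
E
```

```text
time: 23.12
position: [0.6587, 0.0651, -0.0106]
tool_rot: [1.0, 0.011, 0.001, 0.0]
ft_force: [-0.0, -0.4, 0.6]
grip_width: 0.0697
grip_force: 0.0
time: 23.87
position: [0.658, 0.0651, -0.0113]
tool_rot: [1.0, 0.011, 0.0, -0.0]
ft_force: [0.3, 0.7, 1.0]
grip_width: 0.0359
grip_force: 25.0
at [ 0.658   0.0652 -0.0114] yline -88.8 q6 1.48 w 0.0355 | shift [-0.7455, -0.2141, -0.338] turn 0.0 deg 0
```

```bash
python3 -m handwheel '[[0,0,-0.05,0],[0,0,-0.15,0],[0,0,-0.25,0],[0,0,-0.35,0],[-0.05,-0.015,-0.4,0],[-0.15,-0.043,-0.4,0],[-0.745,-0.214,-0.4,0],[-0.745,-0.214,-0.4,0],[-0.745,-0.214,-0.4,0],[-0.745,-0.214,-0.4,0],[-0.745,-0.214,-0.4,0],[-0.745,-0.214,-0.4,0],[-0.745,-0.214,-0.4,0]]'
python3 - <<'E'
from h import *
f,K,M=shot("wrist");cv2.imwrite("pics/w12.png",f[:,:,::-1])
o,T=pose()
best("wrist","bush_center",ring(.018,T[2,3]+.012,T[2,3]+.042),(*T[:2,3],0),True,f=(f,K,M))
best("wrist","block_center",box(.06,.044,.007,.037),(.433,.1245,1.2),f=(f,K,M))
go(.433,.1245,.027)
E
```

```text
time: 25.0
position: [0.4319, 0.1247, 0.1084]
tool_rot: [1.0, 0.012, -0.0, 0.0]
ft_force: [1.5, 0.5, -1.7]
grip_width: 0.0358
grip_force: 25.0
wrist bush_center 0.59 2091 [446.3, 124.6, -8.5] 0.351
wrist block_center 0.91 2762 [433.5, 125.1, 1.2] 0.823
at [0.4353 0.1241 0.1086] yline -88.8 q6 1.58 w 0.0357 | shift [-0.0084, -0.0015, 0.272] turn 0.0 deg 0
```

View pics/w12.png

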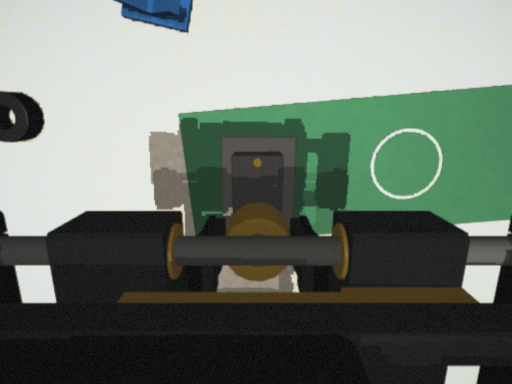

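Run:
```python
from h import *
f,K,M=shot("wrist"); o,T=pose(); h=cv2.cvtColor(f,cv2.COLOR_RGB2HSV)
g=cv2.inRange(h,(12,120,40),(30,255,255))
for c in(250,258,264): print(c,[int(r) for r in np.nonzero(g[185:292,c])[0]+185][:3],[int(r) for r in np.nonzero(g[185:288,c])[0]+185][-3:])
for off in(0,-.0025,-.004):
    P=[T@np.r_[off+s*.018,0,-z,1] for s,z in((1,.0114),(1,.0414),(-1,.0414))]
    print(off,proj(np.array(P)[:,:3],K,M)[:,1].round(1))
print(T[:3,3])
```

```text
250 [204, 205, 206] [277, 278, 279]
258 [203, 204, 205] [278, 279, 280]
264 [204, 205, 206] [277, 278, 279]
0 [196.6 212.4 278.1]
-0.0025 [200.7 217.2 282.4]
-0.004 [203.1 220.1 284.9]
[0.43516639 0.12402894 0.10851877]
```

```bash
python3 -m handwheel '[[0.002,-0.002,0.1,0],[0.002,-0.002,0.18,0],[0.002,-0.002,0.23,0],[0.002,-0.002,0.255,0],[0.002,-0.002,0.268,0],[0.002,-0.002,0.274,0],[0.002,-0.002,0.274,0],[0.002,-0.002,0.274,0]]' && python3 -m handwheel '[[0,0,0,0],[0,0,0,0],[0,0,0,0],[0,0,0,0],[0,0,0,0]]' 75 && python3 -m handwheel '[[0,0,-0.06,0],[0,0,-0.15,0],[0,0,-0.26,0],[0,0,-0.36,0],[0,0,-0.36,0],[0,0,-0.36,0]]'
python3 - <<'E'
from h import *
f,K,M=shot("wrist");cv2.imwrite("pics/w13.png",f[:,:,::-1])
best("wrist","block_center",box(.06,.044,.007,.037),(.433,.124,1),f=(f,K,M))
best("wrist","bush_center",ring(.018,.037,.067),(.433,.124,0),True,f=(f,K,M))
go(.631,-.2205,.12)
E
```

```text
time: 25.87
position: [0.4345, 0.1249, 0.0268]
tool_rot: [1.0, 0.011, 0.001, -0.0]
ft_force: [0.1, -0.2, -1.9]
grip_width: 0.036
grip_force: 25.0
time: 26.28
position: [0.4339, 0.125, 0.0266]
tool_rot: [1.0, 0.011, 0.0, -0.0]
ft_force: [0.9, 0.5, -0.0]
grip_width: 0.0604
grip_force: 0.0
time: 26.78
position: [0.435, 0.1251, 0.1359]
tool_rot: [1.0, 0.011, 0.002, -0.0]
ft_force: [0.6, 0.7, -0.0]
grip_width: 0.065
grip_force: 0.0
wrist block_center 0.74 1737 [433.4, 124.6, 1.1] 0.971
wrist bush_center 0.7 1269 [431.7, 124.8, -0.7] 0.945
at [0.4326 0.1249 0.1333] yline -88.8 q6 1.58 w 0.0653 | shift [0.6363, 1.1655, 0.0429] turn 0.0 deg 0
```

View pics/w13.png

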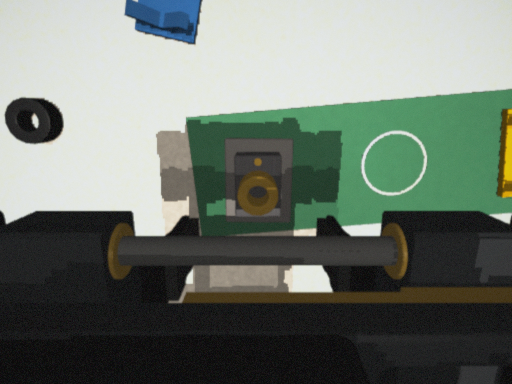

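The bush stands upright on the block at (258,193), within 2 mm of its middle. The red collar is the last part.

```bash
python3 -m handwheel '[[0.318,0.583,0,0],[0.318,0.583,0,0],[0.318,0.583,0,0],[0.318,0.583,0,0],[0.318,0.583,0,0],[0.318,0.583,0,0]]' && python3 -m handwheel '[[0.318,0.583,0.07,0],[0.318,0.583,0.07,0],[0.318,0.583,0.07,0],[0.318,0.583,0.07,0],[0.318,0.583,0.07,0],[0.318,0.583,0.07,0],[0.318,0.583,0.07,0],[0.318,0.583,0.07,0]]' 80
python3 - <<'E'
from h import *
f,K,M=shot("wrist")
best("wrist","red_collar_center",ring(.022,0,.022),(.631,-.22,0),True,f=(f,K,M))
go(.631,-.2205,-.014)
E
```

```text
time: 27.43
position: [0.5372, -0.0539, 0.1329]
tool_rot: [1.0, 0.008, 0.002, 0.001]
ft_force: [1.2, 0.1, 1.1]
grip_width: 0.0652
grip_force: 0.0
time: 28.1
position: [0.6302, -0.2191, 0.111]
tool_rot: [1.0, 0.011, -0.002, -0.002]
ft_force: [0.0, 0.8, -0.1]
grip_width: 0.0694
grip_force: 0.0
wrist red_collar_center 0.7 1544 [631.5, -220.3, 3.9] 0.955
at [ 0.6306 -0.2185  0.1122] yline -88.7 q6 1.05 w 0.0699 | shift [0.0025, 0.0077, 0.4207] turn 0.0 deg 0
```

```bash
python3 -m handwheel '[[0,0.006,0.12,0],[0,0.006,0.24,0],[0,0.006,0.33,0],[0,0.006,0.37,0],[0,0.006,0.395,0],[0,0.006,0.41,0],[0,0.006,0.418,0],[0,0.006,0.418,0]]' && python3 -m handwheel '[[0,0,0,0],[0,0,0,0],[0,0,0,0],[0,0,0,0],[0,0,0,0],[0,0,0,0],[0,0,0,0],[0,0,0,0],[0,0,0,0]]' 30 25
python3 - <<'E'
from h import *
go(.4535,-.0165,.09)
E
```

```text
time: 28.87
position: [0.633, -0.2226, -0.011]
tool_rot: [1.0, 0.011, 0.001, 0.001]
ft_force: [0.3, -0.4, -0.3]
grip_width: 0.0696
grip_force: 0.0
time: 29.62
position: [0.6322, -0.2221, -0.0116]
tool_rot: [1.0, 0.011, 0.0, -0.0]
ft_force: [-0.8, 1.9, 5.2]
grip_width: 0.0429
grip_force: 25.0
at [ 0.6322 -0.2221 -0.0116] yline -88.8 q6 1.04 w 0.0429 | shift [-0.5807, -0.6982, -0.3387] turn 0.0 deg 0
```

```bash
python3 -m handwheel '[[0,0,-0.05,0],[0,0,-0.15,0],[0,0,-0.25,0],[0,0,-0.35,0],[-0.04,-0.05,-0.38,0],[-0.58,-0.698,-0.38,0],[-0.58,-0.698,-0.38,0],[-0.58,-0.698,-0.38,0],[-0.58,-0.698,-0.38,0],[-0.58,-0.698,-0.38,0],[-0.58,-0.698,-0.38,0],[-0.58,-0.698,-0.38,0],[-0.58,-0.698,-0.38,0],[-0.58,-0.698,-0.38,0]]'
python3 - <<'E'
from h import *
f,K,M=shot("wrist");cv2.imwrite("pics/w14.png",f[:,:,::-1]); o,T=pose()
he=vision.camera("wrist")["hand_eye"]
def ringc(g,M,box):
    h=cv2.cvtColor(g,cv2.COLOR_RGB2HSV); m=cv2.inRange(h,(0,0,150),(180,90,255)); k=np.zeros_like(m); a,b,c,d=box; k[a:b,c:d]=m[a:b,c:d]
    ys,xs=np.nonzero(k); w=back(np.c_[xs,ys],K,M,.003)[:,:2]*1e3
    A=np.c_[2*w,np.ones(len(w))]; s=np.linalg.lstsq(A,(w**2).sum(1),rcond=None)[0]
    print("ring",len(w),s[:2].round(1),"r",np.sqrt(s[2]+s[0]**2+s[1]**2).round(1))
T1=np.eye(4); T1[:3,:3]=R.from_quat([1,.011,0,0]).as_matrix(); T1[:3,3]=[.4326,.1249,.1333]
ringc(cv2.imread("pics/w13.png")[:,:,::-1].copy(),T1@he,(125,202,352,435))
sc=vision.camera("scene"); 
print(o['position'],o['grip_width'])
P=[T@np.r_[off+s*.022,0,-z,1] for off in(0,) for s,z in((1,.0116),(1,.0336),(-1,.0336))]
print(proj(np.array(P)[:,:3],K,M)[:,1].round(1))
h=cv2.cvtColor(f,cv2.COLOR_RGB2HSV); g=cv2.inRange(h,(0,150,60),(8,255,255))|cv2.inRange(h,(172,150,60),(180,255,255))
r=np.nonzero(g[170:290,257])[0]+170; print("red rows",r.min(),r.max())
go(.4535,-.0165,-.0085)
E
```

```text
time: 30.78
position: [0.4549, -0.0173, 0.1025]
tool_rot: [1.0, 0.011, 0.001, 0.001]
ft_force: [1.2, -0.4, -1.8]
grip_width: 0.0432
grip_force: 25.0
ring 909 [450.7 -15.7] r 32.3
[ 0.45579525 -0.01794893  0.1024578 ] 0.04303504687274447
[188.4 198.6 275.7]
red rows 193 275
at [ 0.4557 -0.0182  0.1022] yline -88.8 q6 1.26 w 0.0433 | shift [-0.0081, -0.0063, 0.3688] turn 0.0 deg 0
```

View pics/w14.png

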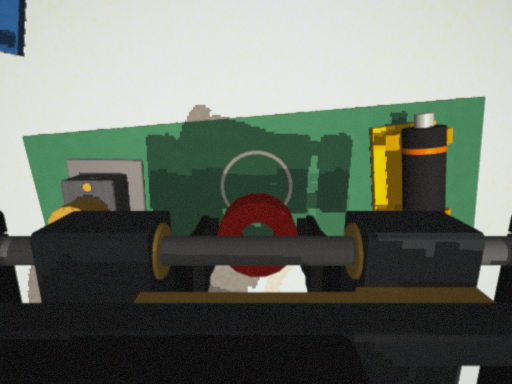

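The picture shows the collar held at about (257,235), the ring arc (top at row 151, columns 221–292), the roller in its cradle on the right and the block with bush on the left.

Run:
```python
from h import *
he=vision.camera("wrist")["hand_eye"]
f,K,M=shot("wrist")
def ringc(g,M,r,sat,x0):
    h=cv2.cvtColor(g,cv2.COLOR_RGB2HSV).astype(int); a,b,c,d=r
    ys,xs=np.nonzero(h[a:b,c:d,1]<sat); w=back(np.c_[xs+c,ys+a],K,M,.003)[:,:2]*1e3
    w=w[abs(np.hypot(*(w-x0).T)-33)<6]
    A=np.c_[2*w,np.ones(len(w))]; s=np.linalg.lstsq(A,(w**2).sum(1),rcond=None)[0]
    print("ring",len(w),s[:2].round(1),"r",np.sqrt(s[2]+s[0]**2+s[1]**2).round(1))
ringc(f,M,(145,192,215,300),95,[453,-16.5])
def Tm(q,p):
    T=np.eye(4);T[:3,:3]=R.from_quat(q).as_matrix();T[:3,3]=p;return T
ringc(cv2.imread("pics/w1.png")[:,:,::-1].copy(),Tm([.996,-.088,0,0],[.4648,-.1513,.25])@he,(155,210,138,198),95,[453,-16.5])
ringc(cv2.imread("pics/w8.png")[:,:,::-1].copy(),Tm([.997,.075,0,0],[.4674,-.1524,.1561])@he,(135,202,98,162),95,[453,-16.5])
for c,r in(("scene",(160,195,200,240)),("side",(210,245,290,330))):
    g,K,Mc=shot(c); ringc(g,Mc,r,95,[453,-16.5])
```

```text
ring 793 [453.4 -16.4] r 32.8
ring 618 [453.  -17.6] r 32.7
ring 830 [450.7 -14.9] r 32.2
ring 202 [453.4 -15.3] r 33.2
ring 120 [453.4 -16.2] r 32.8
```

```bash
python3 -m handwheel '[[-0.004,-0.006,0.12,0],[-0.004,-0.006,0.22,0],[-0.004,-0.006,0.3,0],[-0.004,-0.006,0.335,0],[-0.004,-0.006,0.355,0],[-0.004,-0.006,0.367,0],[-0.004,-0.006,0.367,0],[-0.004,-0.006,0.367,0]]' && python3 -m handwheel '[[0,0,0,0],[0,0,0,0],[0,0,0,0],[0,0,0,0],[0,0,0,0]]' 75 && python3 -m handwheel '[[0,0,-0.06,0],[0,0,-0.15,0],[0,0,-0.28,0],[0,0,-0.42,0],[0,0,-0.55,0],[0,0,-0.6,0],[0,0,-0.6,0],[0,0,-0.6,0]]'
python3 - <<'E'
from h import *
f,K,M=shot("wrist");cv2.imwrite("pics/w15.png",f[:,:,::-1])
W={"wrist":(f,K,M)}
for c in("scene","side"): W[c]=shot(c)
for c in W:
  best(c,"red_collar_center",ring(.022,.003,.025),(.4533,-.0163,0),True,f=W[c])
  best(c,"roller_center",cyl(.016,.09,.0436),(.4695,-.152,8.7),f=W[c])
  best(c,"bush_center",ring(.018,.037,.067),(.433,.124,0),True,f=W[c])
  best(c,"jar",ring(.024,0,.06),(.645,-.058,0),True,f=W[c])
E
```

```text
time: 31.8
position: [0.4531, -0.0154, -0.0078]
tool_rot: [1.0, 0.011, 0.001, 0.0]
ft_force: [0.5, -0.5, -1.3]
grip_width: 0.0431
grip_force: 25.0
time: 32.22
position: [0.4526, -0.0151, -0.008]
tool_rot: [1.0, 0.011, 0.0, 0.0]
ft_force: [-0.9, -0.0, -0.1]
grip_width: 0.0633
grip_force: 0.0
time: 32.88
position: [0.4526, -0.0151, 0.1725]
tool_rot: [1.0, 0.011, 0.001, 0.0]
ft_force: [0.2, 0.6, -0.4]
grip_width: 0.0653
grip_force: 0.0
wrist red_collar_center 0.61 1035 [451.9, -15.9, 0.3] 0.936
wrist roller_center 0.96 3077 [470.4, -152.1, 7.8] 0.934
wrist bush_center 0.86 1235 [431.7, 124.7, -1.6] 0.858
wrist jar 0.65 484 [643.2, -63.9, 2.5] 0.969
scene red_collar_center 0.49 183 [452.6, -15.3, 8.1] 0.86
scene roller_center 0.96 427 [470.0, -151.9, 9.2] 0.9
scene bush_center 0.57 144 [433.2, 123.1, -2.3] 0.889
scene jar 0.92 354 [643.0, -64.2, 2.6] 0.858
side red_collar_center 0.85 272 [452.5, -13.4, 2.9] 0.942
side roller_center 0.56 444 [470.0, -150.3, 8.2] 0.862
side bush_center 0.51 293 [431.4, 125.4, -0.7] 0.904
side jar 0.92 402 [641.8, -62.9, 7.6] 0.893
```

View pics/w15.png

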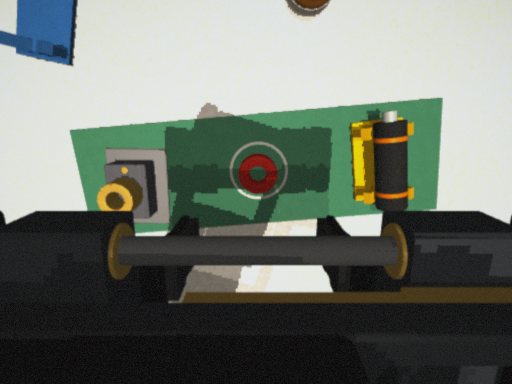

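The red collar lies in the ring at (258,173), about 1–2 mm from its centre. The roller is in the yellow cradle and the bush stands on the block; the gripper is open and clear of everything.

```bash
python3 -c "
from rig import job
print(job.hand_in())"
```

```text
the job is handed in; nothing more can be done
None
```

The job is handed in: roller, block, bush and red collar were set out in that order, each within about 2 mm of its place by the cameras, with everything released at about 33 s; the first grip on the roller missed because the fingers are about 27 mm shorter than stated, and the second, lower one held.

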